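# Stop, turn down and re-arm the food processor

### The arm

A 7-joint arm with a two-finger parallel gripper is mounted at the origin on the work surface. World frame = base frame: x ahead of the robot, y to its left, z up, the work surface at z = 0. Lengths are in mm, angles in rad, forces in N, time in s.
With the tool pointing down it reaches from about 400 to 875 mm from the base axis. Payload 4.4 kg.
Tool frame: the origin (TCP) lies midway between the tips of the shut fingers; the grasp point (between the pads) lies 19 mm behind it; x points along the fingers, z is the direction in which the jaws open and shut, and the axes are right-handed (so a half turn about x gives the same grasp; the last joint's range is limited). The gripper opens to 85 mm and grips with 20 to 120 N. Pads are 22 mm wide; open, the fingers measure 114 mm over their backs; the gripper's body (76 mm by 85 mm) begins 54 mm behind the grasp point. The pads swing forward as they close: fully open they stand 13 mm farther back than shut.
Start: joints at [-1.185, 0.628, 0.038, 1.517, -0.027, 0.996, -0.02], TCP at [283.76, 584.806, 231.313] pointing down, gripper open.
Joint ranges: [-3.06, 3.06], [-0.37, 2.12], [-1.25, 1.32], [0.18, 2.47], [-1.1, 4.24], [0.23, 1.98], [-2.94, 2.94]. Speed limits (rad/s): [2.57, 2.57, 3.14, 3.14, 3.14, 3.14, 3.14].

### API

Orientations are given as [roll, pitch, yaw] about the fixed x, y, z axes, in that order (R = Rz(yaw) Ry(pitch) Rx(roll)).
In Python, from cell import ctrl gives the robot as it stands. The module is installed in compiled form; this text tells all that it offers.
- The arm moves only by the tool servo_tool, never from a script. Its argument "rows" is a list of rows, each an object of numbers: "dx", "dy", "dz": the shift along the tool's x, y, z in units of 750 mm (1.0 is 750 mm); "wx", "wy", "wz": the turn, a rotation vector about the tool's x, y, z in units of 6 degrees (1.0 is 6 degrees); "fingers": the closure, from 0 (fully open) to 1 (shut). In form: [{"dx": .., "dy": .., "dz": .., "wx": .., "wy": .., "wz": .., "fingers": ..}, ...]. A call has 1 to 5 rows; each row shifts and turns the commanded pose from where the row before left it, along the tool's axes as they then stand; what a row does not reach is not made up. A row lasts 1/8 s, in which the tool goes at most 62.5 mm and 10.7 degrees, less where a joint would pass 70% of its speed; a pose out of reach is approached as far as the arm can. A call with a number of a shift or a turn outside -1 to 1 is refused whole. A call with a gripper value outside its range is refused whole. The fingers move at their own pace and stop on an object; the grip force is fixed at half the most. Time passes only in rows, so rows that do not move let the fingers close. It gives the time, the measured TCP pose, the force and the opening at its end, in the units of the state.
- ctrl.read_state(): the state, without advancing time (a new reading comes with each control period).
- ctrl.get_image(name): name is "side" or "top"; returns the picture (384x512x3 uint8, red, green, blue); there is no depth.
- ctrl.camera_info(name): a dict with "fovy" (degrees; the focal length in pixels is half the picture's height over the tangent of half this angle, whatever the lens; pixels are square), "cx", "cy" (the principal point, pixels), "R" (3x3) and "t" (3): a world point X has camera coordinates R X + t. Camera axes: x right, y down, z forward; pixel columns grow to the right and rows downward; lengths in mm; the calibration is good to about 2 mm. A picture is of the moment at which its call begins. camera_info takes no time and is no camera call.
- ctrl.finish_job(): hands the job in, once; it reports no verdict.
Trained networks look in the newest picture that a camera, given by its name, has taken for a name from the list of things; names that differ only in an ending like _2 or _b are one class to them, and where a whole thing is asked for, a point or a joint stands for the part that bears it (a point fixed in the world has none). Each returns a list of dicts, best first, with "conf" (0 to 1); they miss things now and then, are a little off and sometimes report something else, mostly with a low value. They report only what shows in the picture. A call takes as long as a camera call.
- ctrl.search_frame(label, camera): "extent" ([centre column, centre row, width, height] in pixels, round what is visible of it).
- ctrl.silhouettes(label, camera): "region" (384x512 bool, what is visible of it) and "extent" ([centre column, centre row, width, height] in pixels, round what is visible of it).
- ctrl.mark_of(label, camera): "point" ([column, row] in pixels: a listed point, or the origin of a listed thing).
The state is a dict: "clock": time; "qpos": joint angles; "qd": joint speeds; "tau": joint torques, N m; "eef_pos": TCP position; "tool_rot": TCP orientation; "force": force on the tool from outside, world axes, zero at the start; "torque": the same for the moment, N m; "width": finger opening in mm.
Only numpy, scipy, OpenCV 4.12 (cv2) and the standard library are available. Lean on these libraries where they do the work, as an engineer would, in place of code of your own. Each camera call takes 0.05 s, during which the arm holds its last target.

### The job

The food processor was left set too fast: press its mushroom stop button straight down until it latches and stays down by itself. With the button still down, turn the speed dial back anticlockwise until its white pointer line is on the one long tick of the scale and let go, then twist the mushroom clockwise so that it pops fully up again. Leave the mill, the bottle and the bowl where they stand.

Things in the scene. Friction and masses are not known exactly. Their poses are not given: they have to be found in the camera images.
- machine: food processor, fixed: low aluminium base 220 (x) x 520 (y) x 100 mm high, origin under its centre; on its +y end stands a clear bowl (166 mm diameter, centre at own y +160 mm) with a lid and feed tube reaching 246 mm above the counter. On the -y half of its top lie the two control plates, in either order, at own y about -55 and -195 mm.
- stop_plate: grey plate 100 x 100 x 12 mm fixed on the machine's top, origin at the centre of its underside (100 mm above the counter), z up. In its middle stands the mushroom stop button.
- stop_top (a point): centre of the top of the mushroom button, on its axis, moves and turns with it; z up. The head is a round cap of 40 mm diameter with three short white lines on top. Not pressed, its top is 35 mm and its underside 17 mm above the plate's top; latched, 8 mm lower. Straight grip side: from 5 to 15 mm below the top.
- stop_press (a joint): how far the button is down, m: 0 up, 0.010 end of travel. Sprung up, about 5 N to press home (press until it bottoms); past about 0.008 a latch catches and it stays at about 0.008 when let go.
- stop_twist (a joint): turn of the mushroom head, rad, 0 at rest, grows clockwise seen from above, end stop at 0.9. A light spring turns it back (up to 0.2 N m to twist it) when let go. Latched, a turn of 0.7 or more surely frees it and the button springs up once nothing holds it down.
- dial_plate: grey plate 100 x 100 x 12 mm fixed on the machine's top, origin at the centre of its underside (100 mm above the counter), z up. In its middle the speed dial, with 11 white ticks around it 30 degrees apart, one of them long (17 mm) and broad (6 mm), the others 7 mm long and 2.5 mm broad.
- dial_grip (a point): on the dial's axis, 26 mm above the plate's top, at the height to grip; turns with the dial: x points along the bar grip to its pointer end, z up. Dial: black disc of 50 mm diameter, 10 mm high, with a bar 46 mm long, 14 mm wide across, its top 36 mm above the plate; a white line runs on the bar from the axis to the pointer end.
- dial (a joint): dial angle, rad, 0 to 5.236, grows clockwise seen from above; the long tick is at 1.571, ticks every 0.524. Stays where it is left.
- dial_mark (a point): middle of the long tick, on the plate's top, 37 mm from the dial's axis; its x axis points outward from the dial's axis.
- pepper_mill: turned pepper mill, loose, standing, 172 mm high, 58 mm foot, origin under its centre; leave alone
- sauce_bottle: squeeze bottle, loose, standing, 160 mm high, 54 mm diameter, origin under its centre; leave alone
- steel_bowl: steel bowl, loose, 120 mm rim, 55 mm high, origin under its centre; leave alone

How it is judged (in metres and radians):
On the way, in this order (a step that is already met when the one before it is completed fails the run):
1. the mushroom stays down (at least 6 mm) with nothing touching it (value of joint stop_press above 0.006 m and contact force between each of the arm, the fingers and stop_twist below 0.3 N), for 0.2 s.
2. with the mushroom still down, the dial is let go with its pointer on the long tick, within 0.2 rad (value of joint stop_press above 0.006 m and value of joint dial between 1.371 and 1.771 rad and contact force between each of the arm, the fingers and dial below 0.3 N), for 0.2 s.
3. the mushroom is twisted and up again (within 2 mm) (value of joint stop_press below 0.002 m), for 0.2 s.
At the end, for the whole second after the job is handed in: mushroom up within 2 mm and its head turned back by its spring (within 0.15 rad), dial at rest within 0.2 rad (11 degrees) of the long tick (value of joint stop_press below 0.002 m and value of joint stop_twist below 0.15 rad and value of joint dial between 1.371 and 1.771 rad and velocity of joint dial between -0.05 and 0.05 rad/s); the robot touches nothing.
It fails at once if the pepper mill is moved more than 30 mm or tipped (distance of pepper_mill from where it was at the start of the episode above 0.03 m or angle between pepper_mill's own z axis and vertical above 0.4 rad).
It fails at once if the sauce bottle is moved more than 30 mm or tipped (distance of sauce_bottle from where it was at the start of the episode above 0.03 m or angle between sauce_bottle's own z axis and vertical above 0.4 rad).
It fails at once if the steel bowl is moved more than 30 mm or tipped (distance of steel_bowl from where it was at the start of the episode above 0.03 m or angle between steel_bowl's own z axis and vertical above 0.4 rad).
It also fails if it takes over 53 s, if anything falls off the work surface, if the arm or the gripper's body presses on something with over 40 N, if the wrist force passes 120 N, or if a joint passes its speed limit or range.

## Working session

There is one attempt and no reset: what is moved stays moved. The work goes in short steps, Python scripts to look and compute and a tool call to move; the robot and the scene stay as the last step left them, time stands still between calls to the robot, and variables do not carry over. Pictures are saved under pics/ and viewed, and the job is handed in when it is done.

Besides the shell and the picture viewer there is one more tool, called after "Request:" by a JSON object that holds its "api" and its "payload", one argument or row to a line. servo_tool: Moves the arm, as the interface text tells. Its arguments: {"type":"object","properties":{"rows":{"type":"array"}},"required":["rows"]}

```bash
mkdir -p pics; cat > h.py <<'E'
import numpy as np,cv2
from cell import ctrl
def cam(n):
    c=ctrl.camera_info(n);f=192/np.tan(np.radians(c['fovy'])/2)
    return f,c['cx'],c['cy'],np.array(c['R']),np.array(c['t'])
def onz(n,p,z):
    f,cx,cy,R,t=cam(n);d=R.T@np.array([(p[0]-cx)/f,(p[1]-cy)/f,1]);o=-R.T@t
    return o+d*(z-o[2])/d[2]
def proj(n,X):
    f,cx,cy,R,t=cam(n);q=R@np.array(X,float)+t
    return np.array([cx+f*q[0]/q[2],cy+f*q[1]/q[2]])
def save(n,name,scale=1,crop=None):
    im=ctrl.get_image(n)[:,:,::-1]
    if crop: x,y,w,h=crop; im=im[y:y+h,x:x+w]
    im=cv2.resize(im,None,fx=scale,fy=scale,interpolation=cv2.INTER_CUBIC); cv2.imwrite('pics/'+name,im)
E
python3 - <<'E'
from h import *
s=ctrl.read_state();print({k:np.round(v,3) for k,v in s.items()})
for n in('side','top'):
    save(n,n+'0.png',1.5); c=ctrl.camera_info(n);print(n,c['fovy'],np.round(-np.array(c['R']).T@c['t']))
    for l in('stop_top','dial_grip','dial_mark','stop_plate','dial_plate','machine','pepper_mill','sauce_bottle','steel_bowl'):
        z={'stop_top':147,'dial_grip':138,'dial_mark':112,'stop_plate':100,'dial_plate':100}.get(l,0)
        for d in ctrl.mark_of(l,n)[:2]: print(l,round(d['conf'],2),np.round(d['point'],1),np.round(onz(n,d['point'],z)))
E
```

```text
{'clock': np.float64(0.0), 'qpos': array([-1.185,  0.629,  0.038,  1.518, -0.027,  0.996, -0.02 ]), 'qd': array([-0.001, -0.001, -0.001,  0.001, -0.   ,  0.   , -0.001]), 'tau': array([-0.0000e+00, -5.6339e+01,  1.2260e+00, -1.9345e+01,  1.1000e-02,
        1.1000e-02, -0.0000e+00]), 'eef_pos': array([283.46 , 584.226, 230.394]), 'tool_rot': array([-3.133,  1.569, -2.014]), 'force': array([ 0.444,  0.376, -0.66 ]), 'torque': array([-0.014,  0.05 , -0.002]), 'width': np.float64(85.509)}
side 53.6480656159807 [ 303. -655.  681.]
stop_top 0.74 [217.  129.8] [556. 103. 147.]
dial_grip 0.69 [224.7 169.3] [521. -37. 138.]
dial_mark 0.62 [229.3 172. ] [538. -21. 112.]
stop_plate 0.63 [218.2 147.6] [553.  93. 100.]
dial_plate 0.7 [229.3 183.1] [528. -44. 100.]
machine 0.73 [221.1 165.8] [573. 138.   0.]
pepper_mill 0.6 [354.7 293.9] [ 675. -358.    0.]
pepper_mill 0.56 [222.4 165.9] [576. 136.   0.]
sauce_bottle 0.92 [315.7 320.8] [ 571. -376.    0.]
steel_bowl 0.83 [250.7 350.9] [ 433. -377.    0.]
top 55.79649105277764 [ 443. -122. 1054.]
stop_top 0.73 [168.1 201.6] [554. 104. 147.]
dial_grip 0.77 [225.4 213.2] [523. -40. 138.]
dial_mark 0.71 [214.8 204. ] [550. -10. 112.]
stop_plate 0.62 [176.6 203.9] [553.  93. 100.]
dial_plate 0.68 [167.6 199.1] [566. 117. 100.]
machine 0.75 [164.5 201.5] [572. 151.   0.]
pepper_mill 0.65 [339.3 165.2] [ 672. -365.    0.]
sauce_bottle 0.82 [343.6 201.5] [ 564. -373.    0.]
steel_bowl 0.57 [355.2 246.6] [ 434. -399.    0.]
```

```bash
python3 - <<'E'
from h import *
save('top','t1.png',4,(110,140,180,140)); save('side','s1.png',4,(150,90,160,140))
E
```

```text
(no output)
```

View pics/top0.png

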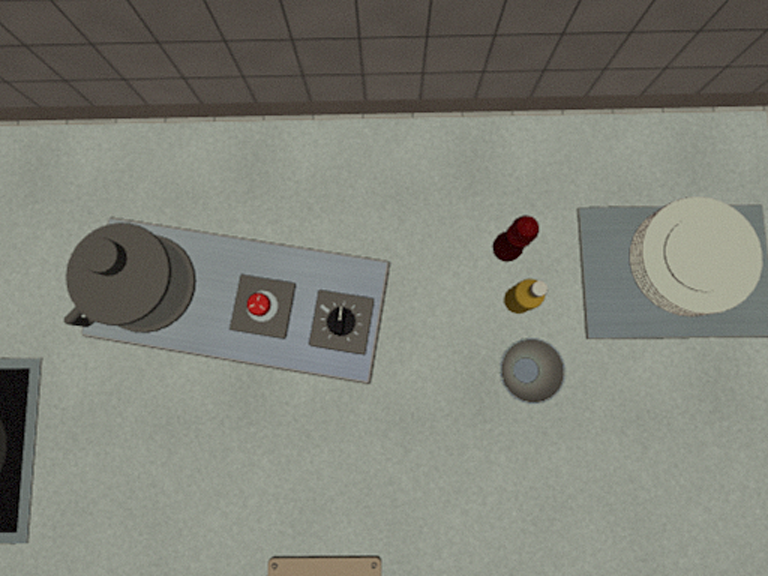

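View pics/side0.png

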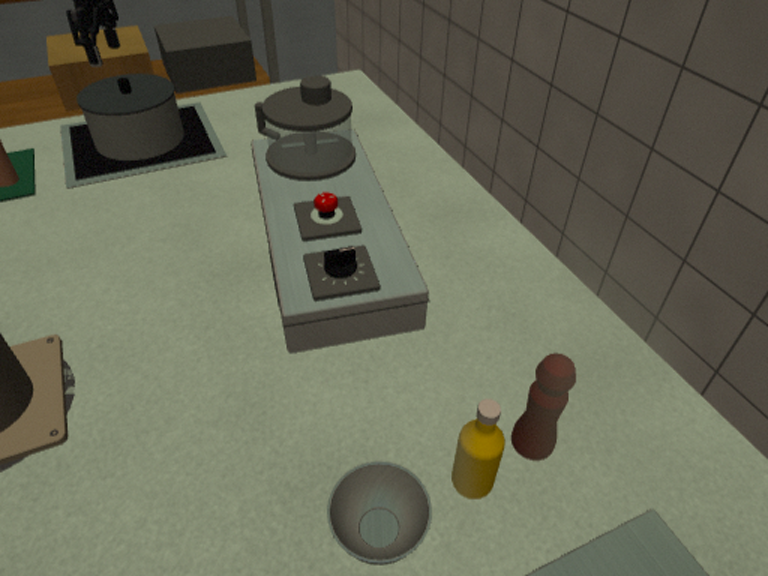

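View pics/t1.png

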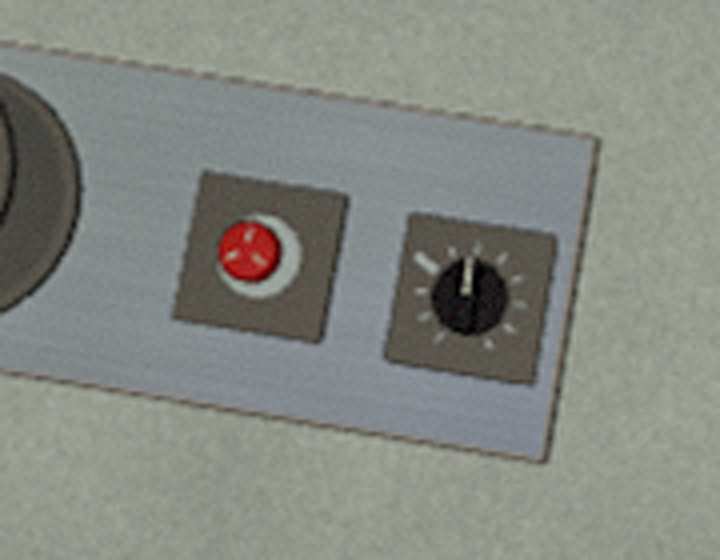

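View pics/s1.png

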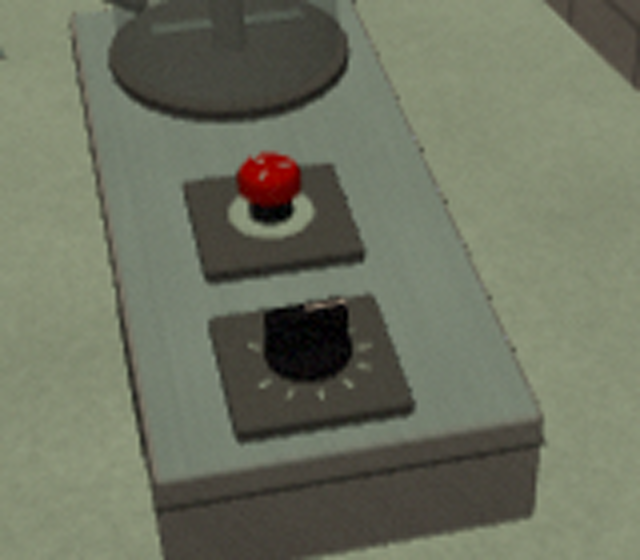

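```bash
python3 - <<'E'
from h import *
T=lambda x,y,z:onz('top',(110+x/4-.375,140+y/4-.375),z)
S=lambda x,y,z:onz('side',(150+x/4-.375,90+y/4-.375),z)
st=[(203,171),(350,193),(321,343),(174,318)];dt=[(410,213),(557,236),(534,384),(385,358)]
ss=[(184,182),(334,165),(364,257),(208,278)];ds=[(210,318),(374,296),(413,406),(238,436)]
for n,F,c in(('st top',T,st),('st side',S,ss),('d top',T,dt),('d side',S,ds)):
    P=np.array([F(x,y,112)[:2] for x,y in c]);print(n,P.mean(0).round(1),np.linalg.norm(P-np.roll(P,-1,0),axis=1).round(1))
    e=(P[0]-P[1]);print(' yaw edge',np.degrees(np.arctan2(e[1],e[0])).round(1),np.degrees(np.arctan2(*(P[1]-P[2])[::-1])).round(1))
print('red top',T(249,250,143),T(249,250,147))
a=T(469,292,148);b=T(469,257,148);print('line',a,b)
print('tick',T(426,264,112), T(415,253,112),T(437,275,112))
for n in('top','side'):
  for l in('stop_top','dial_grip','stop_plate','dial_plate'):
    for d in ctrl.silhouettes(l,n)[:1]:
        r=d['region'];c=np.argwhere(r).mean(0)[::-1];print(n,l,d['conf'],d['extent'],c,onz(n,c,{'stop_top':140,'dial_grip':130}.get(l,112)))
E
```

```text
st top [552.6  94.2] [98.9 99.9 97.8 98.4]
 yaw edge 80.5 -10.4
st side [551.8  91.4] [ 98.8 101.7  95.8 103.2]
 yaw edge 168.1 78.1
d top [523.3 -43.1] [97.9 97.3 98.1 96. ]
 yaw edge 80.2 -9.5
d side [522.5 -44.7] [ 97.7  98.4  97.  101.5]
 yaw edge 168.5 79.2
red top [552.77489833  95.44264933 143.        ] [552.29381368  94.4883023  147.        ]
line [523.57148694 -44.57476052 148.        ] [545.63359865 -44.64384275 148.        ]
tick [545.52633086 -13.41834957 112.        ] [552.87144261  -6.19971893 112.        ] [538.19893342 -20.61957094 112.        ]
top stop_top 0.65 [170.6, 204.1, 17.6, 17.9] [172.56716418 202.27363184] [552.7280386   94.38400797 140.        ]
top dial_grip 0.54 [228.4, 214.4, 23.6, 21.4] [227.40264026 213.53465347] [522.81818562 -44.38041705 130.        ]
top stop_plate 0.57 [177.3, 203.9, 46.4, 40.2] [175.4666226  203.55849306] [552.576722   93.3226429 112.       ]
side stop_top 0.58 [216.6, 135.2, 14.1, 13.7] [216.33516484 134.96703297] [549.92497904  92.69978337 140.        ]
side dial_grip 0.8 [227.9, 175.9, 23.0, 23.8] [226.33333333 175.10769231] [520.53462797 -48.2246028  130.        ]
side stop_plate 0.69 [217.8, 144.4, 42.4, 29.2] [217.42844284 144.80558056] [550.1254621   89.71681887 112.        ]
side dial_plate 0.72 [217.7, 135.6, 12.7, 13.2] [216.61271676 134.76878613] [563.66579218 131.91480339 112.        ]
```

```bash
cat >> h.py <<'E'
from scipy.spatial.transform import Rotation as Ro
def pose():
    s=ctrl.read_state();R=Ro.from_euler('xyz',s['tool_rot']).as_matrix();return s,R
def go(X,jaw=None,ref=None):
    """needed tool-frame shift to X in units, and rotvec to point down w/ jaw angle (deg, world, mod 180)"""
    s,R=pose();p=s['eef_pos']
    print('t',round(s['clock'],2),'pos',p.round(1),'F',np.round(s['force'],1),'T',np.round(s['torque'],2),'w',round(float(s['width']),1),'q',np.round(s['qpos'],2))
    print('x',R[:,0].round(3),'z',R[:,2].round(3),'jawang',np.degrees(np.arctan2(R[1,2],R[0,2])).round(1))
    print('shift units (tool)',(R.T@(np.array(X)-p)/750).round(4))
    if jaw is not None:
        for j in(jaw,jaw+180):
            z=np.array([np.cos(np.radians(j)),np.sin(np.radians(j)),0]);x=np.array([0,0,-1.]);G=np.stack([x,np.cross(z,x),z],1)
            print('rot units',(np.degrees(Ro.from_matrix(R.T@G).as_rotvec())/6).round(3))
E
python3 -c "
from h import *
go([552.3,93.5,230],90)"
```

```text
t 1.5 pos [283.7 584.8 231.3] F [ 0.1 -0.1 -0.4] T [ 0.   -0.05  0.01] w 85.6 q [-1.18  0.63  0.04  1.52 -0.03  1.   -0.02]
x [-0.  0. -1.] z [0.437 0.9   0.   ] jawang 64.1
shift units (tool) [ 0.0017 -0.6081 -0.433 ]
rot units [-4.315  0.    -0.   ]
rot units [ 2.5685e+01 -1.0000e-03 -0.0000e+00]
```

Request:
{"api": "servo_tool", "payload": {
  "rows": [
    {"dy":-0.0443,"dz":-0.063,"fingers":1},
    {"dy":-0.0443,"dz":-0.063,"fingers":1},
    {"dy":-0.0443,"dz":-0.063,"fingers":1},
    {"dy":-0.0443,"dz":-0.063,"fingers":1},
    {"dy":-0.0443,"dz":-0.063,"fingers":1}
  ]
}}

```text
schema error: expected keys dx, dy, dz, wx, wy, wz, fingers
```

Request:
{"api": "servo_tool", "payload": {
  "rows": [
    {"dy":-0.07,"dz":-0.021,"fingers":1},
    {"dy":-0.07,"dz":-0.021,"fingers":1},
    {"dy":-0.07,"dz":-0.021,"fingers":1},
    {"dy":-0.07,"dz":-0.021,"fingers":1},
    {"dy":-0.07,"dz":-0.021,"fingers":1}
  ]
}}

```text
schema error: expected keys dx, dy, dz, wx, wy, wz, fingers
```

```bash
python3 -c "
from h import *
go([552.3,93.5,155],90)"
```

```text
t 1.5 pos [283.7 584.8 231.3] F [ 0.1 -0.1 -0.4] T [ 0.   -0.05  0.01] w 85.6 q [-1.18  0.63  0.04  1.52 -0.03  1.   -0.02]
x [-0.  0. -1.] z [0.437 0.9   0.   ] jawang 64.1
shift units (tool) [ 0.1017 -0.6082 -0.433 ]
rot units [-4.315  0.    -0.   ]
rot units [ 2.5685e+01 -1.0000e-03 -0.0000e+00]
```

Request:
{"api": "servo_tool", "payload": {
  "rows": [
    {"dx":0,"dy":-0.0443,"dz":-0.063,"wx":0,"wy":0,"wz":0,"fingers":1},
    {"dx":0,"dy":-0.0443,"dz":-0.063,"wx":0,"wy":0,"wz":0,"fingers":1},
    {"dx":0,"dy":-0.0443,"dz":-0.063,"wx":0,"wy":0,"wz":0,"fingers":1},
    {"dx":0,"dy":-0.0443,"dz":-0.063,"wx":0,"wy":0,"wz":0,"fingers":1},
    {"dx":0,"dy":-0.0443,"dz":-0.063,"wx":0,"wy":0,"wz":0,"fingers":1}
  ]
}}

```text
clock: 2.12
eef_pos: [330.5, 298.0, 231.6]
tool_rot: [-0.54, 1.57, 0.579]
force: [1.7, 0.1, -0.4]
width: -0.1
```

Request:
{"api": "servo_tool", "payload": {
  "rows": [
    {"dx":0,"dy":-0.07,"dz":-0.021,"wx":0,"wy":0,"wz":0,"fingers":1},
    {"dx":0,"dy":-0.07,"dz":-0.021,"wx":0,"wy":0,"wz":0,"fingers":1},
    {"dx":0,"dy":-0.07,"dz":-0.021,"wx":0,"wy":0,"wz":0,"fingers":1},
    {"dx":0,"dy":-0.07,"dz":-0.021,"wx":0,"wy":0,"wz":0,"fingers":1},
    {"dx":0,"dy":-0.07,"dz":-0.021,"wx":0,"wy":0,"wz":0,"fingers":1}
  ]
}}

```text
clock: 2.75
eef_pos: [533.2, 113.1, 231.6]
tool_rot: [-0.479, 1.57, 0.64]
force: [0.2, -0.4, 0.6]
width: 0.0
```

```bash
python3 -c "
from h import *
go([552.3,93.5,155],90)"
```

```text
t 2.75 pos [533.2 113.1 231.6] F [ 0.2 -0.4  0.6] T [ 0.04 -0.06 -0.01] w 0.0 q [-0.32  0.48  0.09  1.81 -0.05  0.85  0.91]
x [ 0.001  0.    -1.   ] z [0.436 0.9   0.001] jawang 64.1
shift units (tool) [ 0.1021 -0.0343 -0.0125]
rot units [-4.313  0.006  0.005]
rot units [ 2.5687e+01  7.0000e-03 -8.0000e-03]
```

Request:
{"api": "servo_tool", "payload": {
  "rows": [
    {"dx":0,"dy":-0.0343,"dz":-0.0125,"wx":0,"wy":0,"wz":0,"fingers":1},
    {"dx":0.04,"dy":0,"dz":0,"wx":0,"wy":0,"wz":0,"fingers":1},
    {"dx":0.04,"dy":0,"dz":0,"wx":0,"wy":0,"wz":0,"fingers":1},
    {"dx":0.022,"dy":0,"dz":0,"wx":0,"wy":0,"wz":0,"fingers":1},
    {"dx":0,"dy":0,"dz":0,"wx":0,"wy":0,"wz":0,"fingers":1}
  ]
}}

```text
clock: 3.38
eef_pos: [550.3, 94.6, 154.0]
tool_rot: [2.224, 1.569, -2.94]
force: [0.1, 0.8, 0.4]
width: 0.3
```

```bash
python3 -c "
from h import *
go([552.3,93.5,137],90)
save('top','t2.png',4,(110,140,180,140)); save('side','s2.png',4,(150,60,160,140))"
```

```text
t 3.38 pos [550.3  94.6 154. ] F [0.1 0.8 0.4] T [-0.    0.   -0.01] w 0.3 q [-0.27  0.6   0.08  1.85 -0.07  0.69  0.96]
x [-0.002 -0.    -1.   ] z [ 0.436  0.9   -0.001] jawang 64.1
shift units (tool) [ 0.0226 -0.0031 -0.0001]
rot units [-4.312 -0.008 -0.018]
rot units [ 2.5687e+01 -2.5000e-02  1.1000e-02]
```

View pics/s2.png

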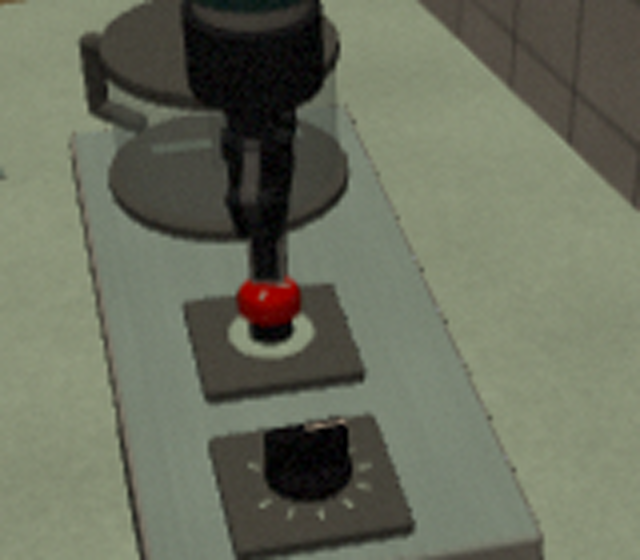

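View pics/t2.png

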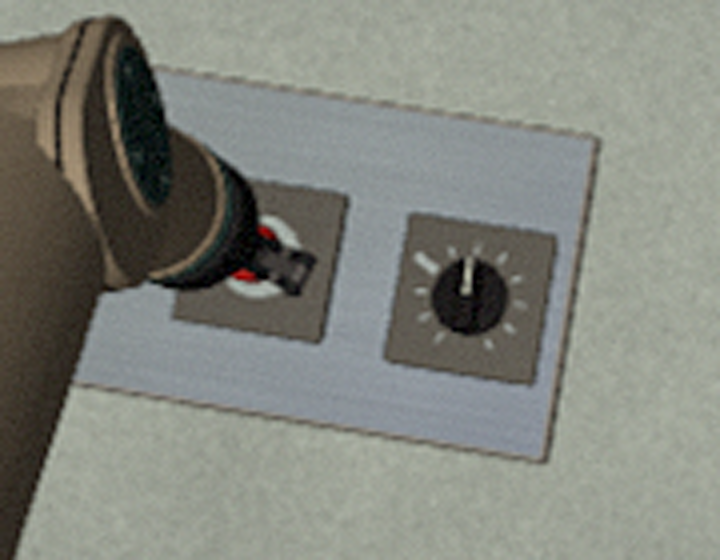

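Request:
{"api": "servo_tool", "payload": {
  "rows": [
    {"dx":0.008,"dy":0,"dz":0,"wx":0,"wy":0,"wz":0,"fingers":1},
    {"dx":0.008,"dy":0,"dz":0,"wx":0,"wy":0,"wz":0,"fingers":1},
    {"dx":0,"dy":0,"dz":0,"wx":0,"wy":0,"wz":0,"fingers":1}
  ]
}}

```text
clock: 3.85
eef_pos: [551.6, 94.8, 143.0]
tool_rot: [-0.889, 1.569, 0.23]
force: [0.9, 1.1, 3.8]
width: 0.1
```

```bash
python3 -c "
from h import *
go([552.3,93.5,137],90)"
```

```text
t 3.85 pos [551.6  94.8 143. ] F [0.9 1.1 3.8] T [ 0.07 -0.23 -0.  ] w 0.1 q [-0.27  0.62  0.07  1.86 -0.07  0.66  0.97]
x [ 0.001  0.    -1.   ] z [0.437 0.9   0.001] jawang 64.1
shift units (tool) [ 0.0081 -0.0016 -0.0012]
rot units [-4.314  0.007  0.013]
rot units [ 2.5686e+01  1.8000e-02 -9.0000e-03]
```

Spring force 3.8 N at 143: contact confirmed. Press on to the bottom.

Request:
{"api": "servo_tool", "payload": {
  "rows": [
    {"dx":0.005,"dy":0,"dz":0,"wx":0,"wy":0,"wz":0,"fingers":1},
    {"dx":0.003,"dy":0,"dz":0,"wx":0,"wy":0,"wz":0,"fingers":1},
    {"dx":0,"dy":0,"dz":0,"wx":0,"wy":0,"wz":0,"fingers":1}
  ]
}}

```text
clock: 4.22
eef_pos: [551.6, 94.8, 137.5]
tool_rot: [-0.821, 1.569, 0.298]
force: [-0.9, -0.0, 8.7]
width: 0.0
```

Request:
{"api": "servo_tool", "payload": {
  "rows": [
    {"dx":0.002,"dy":0,"dz":0,"wx":0,"wy":0,"wz":0,"fingers":1},
    {"dx":0,"dy":0,"dz":0,"wx":0,"wy":0,"wz":0,"fingers":1}
  ]
}}

```text
clock: 4.47
eef_pos: [551.7, 94.8, 137.3]
tool_rot: [-0.785, 1.568, 0.334]
force: [-2.5, -0.4, 18.3]
width: -0.1
```

Request:
{"api": "servo_tool", "payload": {
  "rows": [
    {"dx":-0.015,"dy":0,"dz":0,"wx":0,"wy":0,"wz":0,"fingers":1},
    {"dx":-0.04,"dy":0,"dz":0,"wx":0,"wy":0,"wz":0,"fingers":0.6},
    {"dx":-0.04,"dy":0,"dz":0,"wx":-1,"wy":0,"wz":0,"fingers":0.5},
    {"dx":0,"dy":0,"dz":0,"wx":-1,"wy":0,"wz":0,"fingers":0.5},
    {"dx":0,"dy":0,"dz":0,"wx":-1,"wy":0,"wz":0,"fingers":0.5}
  ]
}}

```text
clock: 5.1
eef_pos: [550.1, 94.4, 206.4]
tool_rot: [2.02, 1.569, -2.827]
force: [-0.3, -0.3, 0.1]
width: 42.9
```

Request:
{"api": "servo_tool", "payload": {
  "rows": [
    {"dx":0,"dy":0,"dz":0,"wx":-1,"wy":0,"wz":0,"fingers":0.5},
    {"dx":0,"dy":0,"dz":0,"wx":-0.3,"wy":0,"wz":0,"fingers":0.5}
  ]
}}

```text
clock: 5.35
eef_pos: [550.1, 94.3, 206.0]
tool_rot: [1.728, 1.569, -2.985]
force: [-0.4, -1.0, -0.1]
width: 42.7
```

```bash
python3 -c "
from h import *
go([523,-44,205],90)
save('side','s3.png',4,(150,60,160,140))"
```

```text
t 5.35 pos [550.1  94.3 206. ] F [-0.4 -1.  -0.1] T [-0.   -0.03 -0.01] w 42.7 q [-0.19  0.53 -0.04  1.8   0.03  0.81  1.32]
x [-0.002 -0.    -1.   ] z [ 0.001  1.    -0.   ] jawang 89.9
shift units (tool) [ 0.0014  0.0359 -0.1845]
rot units [-0.01  -0.003 -0.019]
rot units [ 2.999e+01 -3.000e-02  5.000e-03]
```

View pics/s3.png

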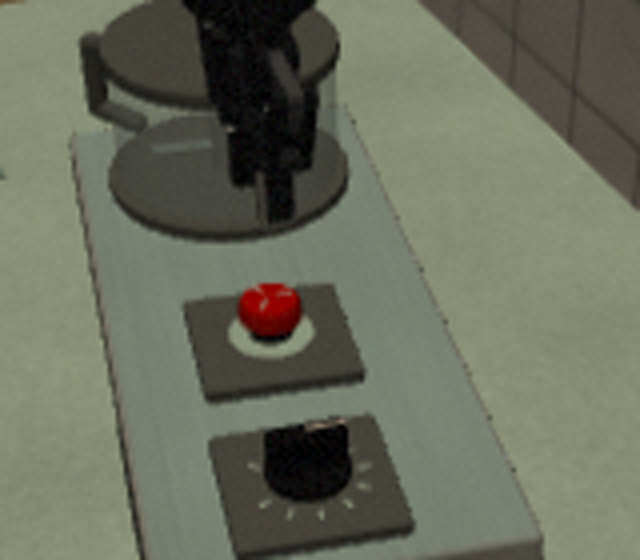

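Request:
{"api": "servo_tool", "payload": {
  "rows": [
    {"dx":0,"dy":0.0125,"dz":-0.062,"wx":0,"wy":0,"wz":0,"fingers":0.5},
    {"dx":0,"dy":0.0125,"dz":-0.062,"wx":0,"wy":0,"wz":0,"fingers":0.5},
    {"dx":0,"dy":0.0109,"dz":-0.0605,"wx":0,"wy":0,"wz":0,"fingers":0.5},
    {"dx":0.03,"dy":0,"dz":0,"wx":0,"wy":0,"wz":0,"fingers":0.5},
    {"dx":0.015,"dy":0,"dz":0,"wx":0,"wy":0,"wz":0,"fingers":0.5}
  ]
}}

```text
clock: 6.02
eef_pos: [522.9, -44.1, 171.8]
tool_rot: [1.494, 1.569, 3.061]
force: [0.6, 0.9, 0.7]
width: 42.7
```

Request:
{"api": "servo_tool", "payload": {
  "rows": [
    {"dx":0,"dy":0,"dz":0,"wx":0,"wy":0,"wz":0,"fingers":0.5}
  ]
}}

```text
clock: 6.15
eef_pos: [523.1, -42.9, 171.9]
tool_rot: [1.373, 1.568, 2.943]
force: [-0.1, 0.4, -0.5]
width: 42.9
```

```bash
python3 -c "
from h import *
go([523,-44,125],90)
save('top','t4.png',4,(110,140,180,140)); save('side','s4.png',4,(150,60,160,140))"
```

```text
t 6.15 pos [523.1 -42.9 171.9] F [-0.1  0.4 -0.5] T [ 0.01 -0.04 -0.03] w 42.9 q [ 0.06  0.53 -0.04  1.93  0.03  0.69  1.56]
x [-0.002  0.    -1.   ] z [0.001 1.    0.   ] jawang 90.0
shift units (tool) [ 0.0626 -0.     -0.0016]
rot units [-0.006  0.005 -0.022]
rot units [ 2.9994e+01 -3.5000e-02 -7.0000e-03]
```

View pics/s4.png

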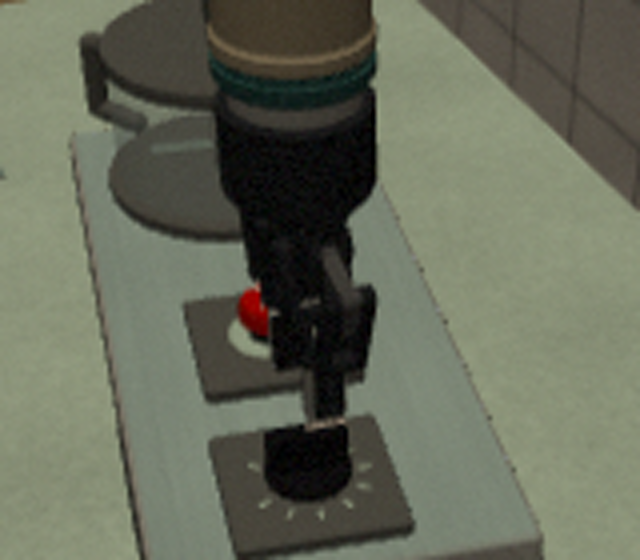

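View pics/t4.png

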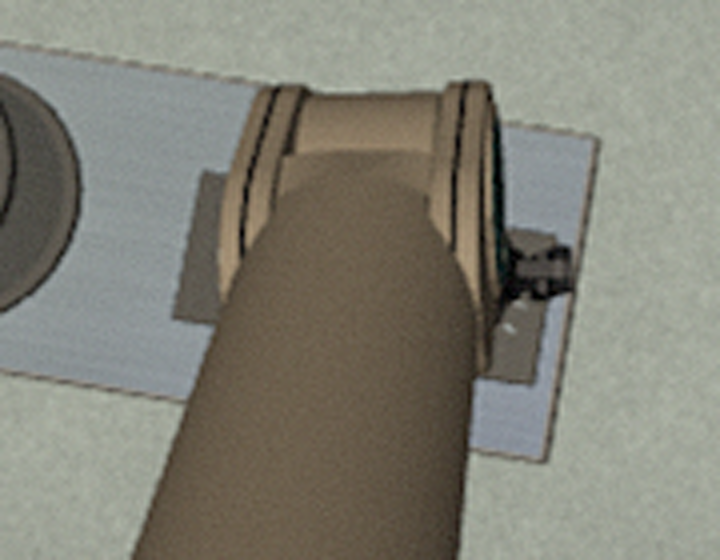

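Request:
{"api": "servo_tool", "payload": {
  "rows": [
    {"dx":0.03,"dy":0,"dz":0,"wx":0,"wy":0,"wz":0,"fingers":0.5},
    {"dx":0.02,"dy":0,"dz":0,"wx":0,"wy":0,"wz":0,"fingers":0.5},
    {"dx":0.011,"dy":0,"dz":0,"wx":0,"wy":0,"wz":0,"fingers":0.5},
    {"dx":0,"dy":0,"dz":0,"wx":0,"wy":0,"wz":0,"fingers":0.5}
  ]
}}

```text
clock: 6.75
eef_pos: [523.5, -43.6, 126.7]
tool_rot: [1.495, 1.57, 3.064]
force: [0.2, -0.0, -0.2]
width: 42.8
```

Request:
{"api": "servo_tool", "payload": {
  "rows": [
    {"dx":0,"dy":0,"dz":0,"wx":0,"wy":0,"wz":0,"fingers":0.9},
    {"dx":0,"dy":0,"dz":0,"wx":0,"wy":0,"wz":0,"fingers":0.9},
    {"dx":0,"dy":0,"dz":0,"wx":0,"wy":0,"wz":0,"fingers":1},
    {"dx":0,"dy":0,"dz":0,"wx":0,"wy":0,"wz":0,"fingers":1}
  ]
}}

```text
clock: 7.25
eef_pos: [523.5, -41.3, 127.9]
tool_rot: [0.093, 1.568, 1.664]
force: [-1.5, 4.9, 4.4]
width: 12.4
```

```bash
python3 -c "
from h import *
go([523,-44,125],90)
save('side','s5.png',4,(150,60,160,140))"
```

```text
t 7.25 pos [523.5 -41.3 127.9] F [-1.5  4.9  4.4] T [ 1.13  0.49 -0.08] w 12.4 q [ 0.06  0.6  -0.04  1.96  0.04  0.58  1.56]
x [-0.     0.003 -1.   ] z [0.    1.    0.003] jawang 90.0
shift units (tool) [ 0.0038  0.0006 -0.0036]
rot units [-0.     0.025 -0.002]
rot units [ 2.9999e+01 -4.0000e-03 -4.0000e-02]
```

View pics/s5.png

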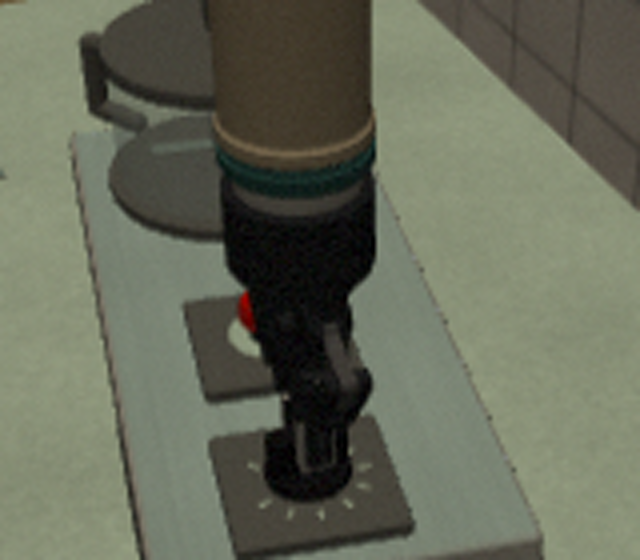

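Request:
{"api": "servo_tool", "payload": {
  "rows": [
    {"dx":-0.002,"dy":0,"dz":0.002,"wx":0,"wy":0,"wz":0,"fingers":1},
    {"dx":0,"dy":0,"dz":0,"wx":-1,"wy":0,"wz":0,"fingers":1},
    {"dx":0,"dy":0,"dz":0,"wx":-1,"wy":0,"wz":0,"fingers":1},
    {"dx":0,"dy":0,"dz":0,"wx":-1,"wy":0,"wz":0,"fingers":1},
    {"dx":0,"dy":0,"dz":0,"wx":-1,"wy":0,"wz":0,"fingers":1}
  ]
}}

```text
clock: 7.92
eef_pos: [523.3, -40.7, 128.0]
tool_rot: [0.08, 1.569, 2.072]
force: [0.1, 4.0, -7.6]
width: 12.8
```

```bash
python3 -c "
from h import *
go([523,-44,125],90)"
```

```text
t 7.92 pos [523.3 -40.7 128. ] F [ 0.1  4.  -7.6] T [ 1.05 -0.12 -0.09] w 12.8 q [ 0.13  0.6  -0.16  1.96  0.16  0.59  1.86]
x [-0.001  0.002 -1.   ] z [-0.409  0.913  0.002] jawang 114.1
shift units (tool) [ 0.004   0.0022 -0.0038]
rot units [ 4.024  0.019 -0.006]
rot units [-2.5976e+01  8.0000e-03  2.7000e-02]
```

Request:
{"api": "servo_tool", "payload": {
  "rows": [
    {"dx":0.001,"dy":0,"dz":0,"wx":-1,"wy":0,"wz":0,"fingers":1},
    {"dx":0,"dy":0,"dz":0,"wx":-1,"wy":0,"wz":0,"fingers":1},
    {"dx":0,"dy":0,"dz":0,"wx":-1,"wy":0,"wz":0,"fingers":1},
    {"dx":0,"dy":0,"dz":0,"wx":-1,"wy":0,"wz":0,"fingers":1},
    {"dx":0,"dy":0,"dz":0,"wx":-0.8,"wy":0,"wz":0,"fingers":1}
  ]
}}

```text
clock: 8.55
eef_pos: [523.0, -40.2, 127.9]
tool_rot: [-0.413, 1.568, 2.082]
force: [-1.8, 6.8, -0.8]
width: 12.7
```

Request:
{"api": "servo_tool", "payload": {
  "rows": [
    {"dx":0,"dy":0,"dz":0,"wx":0,"wy":0,"wz":0,"fingers":1},
    {"dx":0,"dy":0,"dz":0,"wx":0,"wy":0,"wz":0,"fingers":0.5},
    {"dx":0,"dy":0,"dz":0,"wx":0,"wy":0,"wz":0,"fingers":0.5},
    {"dx":-0.05,"dy":0,"dz":0,"wx":0,"wy":0,"wz":0,"fingers":0.5},
    {"dx":-0.06,"dy":0,"dz":0,"wx":0,"wy":0,"wz":0,"fingers":0.5}
  ]
}}

```text
clock: 9.18
eef_pos: [523.4, -43.0, 210.8]
tool_rot: [0.929, 1.569, -2.864]
force: [-0.1, -0.2, 0.7]
width: 42.7
```

```bash
python3 -c "
from h import *
go([552.3,93.5,210],90)"
```

```text
t 9.18 pos [523.4 -43.  210.8] F [-0.1 -0.2  0.7] T [-0.03 -0.03  0.01] w 42.7 q [ 0.28  0.5  -0.36  1.88  0.24  0.81  2.28]
x [-0.002 -0.    -1.   ] z [-0.795  0.606  0.001] jawang 142.7
shift units (tool) [ 0.001  -0.1681  0.0797]
rot units [ 8.778e+00  3.000e-03 -1.600e-02]
rot units [-2.1222e+01  1.9000e-02  3.0000e-03]
```

Request:
{"api": "servo_tool", "payload": {
  "rows": [
    {"dx":0,"dy":-0.056,"dz":0.0266,"wx":0,"wy":0,"wz":0,"fingers":0.15},
    {"dx":0,"dy":-0.056,"dz":0.0266,"wx":0,"wy":0,"wz":0,"fingers":0.15},
    {"dx":0,"dy":-0.056,"dz":0.0265,"wx":0,"wy":0,"wz":0,"fingers":0.15},
    {"dx":0,"dy":0,"dz":0,"wx":0,"wy":0,"wz":0,"fingers":0.15}
  ]
}}

```text
clock: 9.68
eef_pos: [553.2, 98.9, 210.9]
tool_rot: [-1.561, 1.567, 0.936]
force: [-0.8, -0.7, 0.3]
width: 72.8
```

```bash
python3 -c "
from h import *
go([552.3,93.5,122],90)
save('top','t6.png',4,(110,140,180,140)); save('side','s6.png',4,(150,60,160,140))"
```

```text
t 9.68 pos [553.2  98.9 210.9] F [-0.8 -0.7  0.3] T [-0.06 -0.01 -0.02] w 72.8 q [ 0.01  0.54 -0.36  1.79  0.24  0.85  2.04]
x [ 0.002  0.003 -1.   ] z [-0.799  0.601  0.   ] jawang 143.1
shift units (tool) [ 0.1185  0.007  -0.0033]
rot units [8.844 0.016 0.031]
rot units [-2.1156e+01 -3.7000e-02  1.9000e-02]
```

View pics/t6.png

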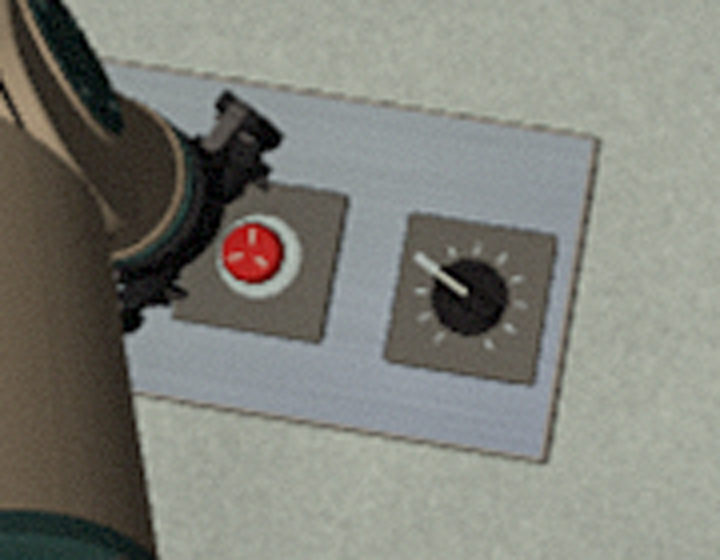

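View pics/s6.png

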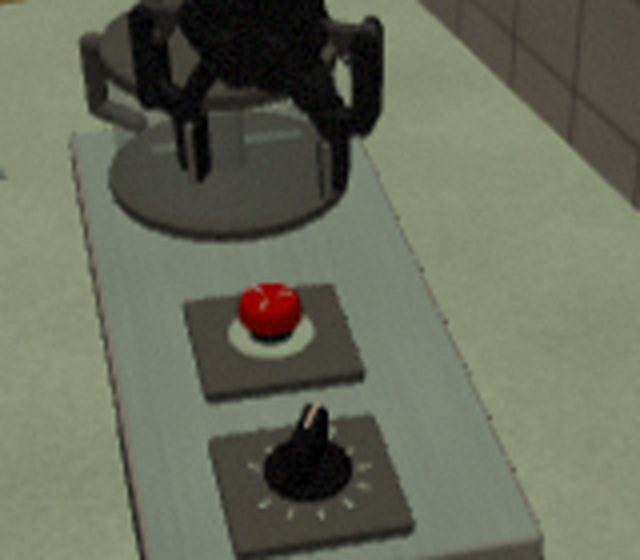

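Request:
{"api": "servo_tool", "payload": {
  "rows": [
    {"dx":0.0,"dy":0.0,"dz":0,"wx":0,"wy":0,"wz":0,"fingers":0.15},
    {"dx":0.04,"dy":0,"dz":0,"wx":0,"wy":0,"wz":0,"fingers":0.15},
    {"dx":0.02,"dy":0,"dz":0,"wx":0,"wy":0,"wz":0,"fingers":0.15},
    {"dx":0,"dy":0,"dz":0,"wx":0,"wy":0,"wz":0,"fingers":0.15}
  ]
}}

```text
clock: 10.28
eef_pos: [551.7, 93.1, 164.3]
tool_rot: [0.964, 1.568, -2.829]
force: [0.1, -0.0, 0.3]
width: 72.5
```

```bash
python3 -c "
from h import *
go([552.3,94.2,113],90)
T=lambda x,y,z:onz('top',(110+x/4-.375,140+y/4-.375),z)
a=T(465,293,148);b=T(440,274,148);d=b-a;print(np.degrees(np.arctan2(d[1],d[0])))
save('side','s7.png',4,(150,60,160,140))"
```

```text
t 10.28 pos [551.7  93.1 164.3] F [ 0.1 -0.   0.3] T [-0.01  0.05 -0.01] w 72.5 q [ 0.    0.6  -0.33  1.83  0.27  0.75  2.01]
x [-0.003 -0.001 -1.   ] z [-0.795  0.607  0.002] jawang 142.6
shift units (tool) [ 0.0684 -0.0018  0.0002]
rot units [ 8.774e+00  4.000e-03 -2.700e-02]
rot units [-2.1226e+01  3.3000e-02  5.0000e-03]
52.14593465794873
```

View pics/s7.png

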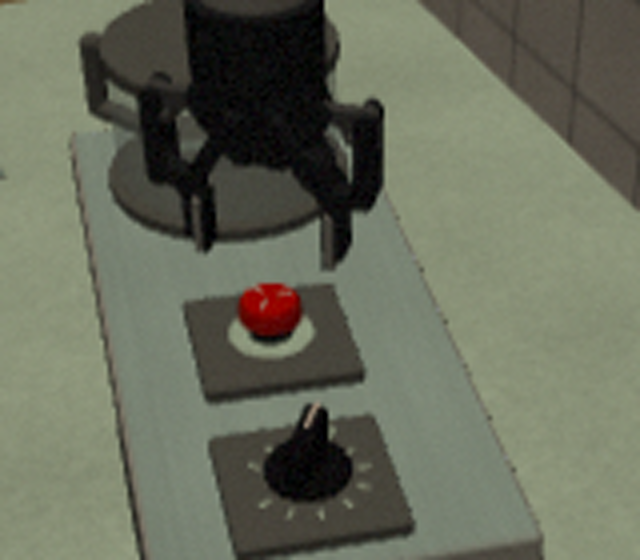

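Request:
{"api": "servo_tool", "payload": {
  "rows": [
    {"dx":0.025,"dy":-0.001,"dz":0,"wx":0,"wy":0,"wz":0,"fingers":0.15},
    {"dx":0.025,"dy":0,"dz":0,"wx":0,"wy":0,"wz":0,"fingers":0.15},
    {"dx":0.0165,"dy":0,"dz":0,"wx":0,"wy":0,"wz":0,"fingers":0.15},
    {"dx":0,"dy":0,"dz":0,"wx":0,"wy":0,"wz":0,"fingers":0.15}
  ]
}}

```text
clock: 10.82
eef_pos: [552.8, 94.7, 115.2]
tool_rot: [0.875, 1.57, -2.918]
force: [0.5, -0.1, 0.6]
width: 72.6
```

Request:
{"api": "servo_tool", "payload": {
  "rows": [
    {"dx":0,"dy":0,"dz":0,"wx":0,"wy":0,"wz":0,"fingers":0.4},
    {"dx":0,"dy":0,"dz":0,"wx":0,"wy":0,"wz":0,"fingers":0.7},
    {"dx":0,"dy":0,"dz":0,"wx":0,"wy":0,"wz":0,"fingers":0.8},
    {"dx":0,"dy":0,"dz":0,"wx":0,"wy":0,"wz":0,"fingers":0.8}
  ]
}}

```text
clock: 11.32
eef_pos: [551.3, 96.5, 116.1]
tool_rot: [0.11, 1.568, 2.602]
force: [-4.9, 3.2, 4.0]
width: 37.5
```

```bash
python3 -c "
from h import *
go([552.3,94.2,113],90)
save('side','s8.png',4,(150,60,160,140))"
```

```text
t 11.32 pos [551.3  96.5 116.1] F [-4.9  3.2  4. ] T [ 0.53  0.95 -0.08] w 37.5 q [-0.03  0.67 -0.3   1.87  0.31  0.65  1.98]
x [-0.002  0.001 -1.   ] z [-0.796  0.605  0.003] jawang 142.8
shift units (tool) [ 0.0041  0.0017 -0.0029]
rot units [ 8.797  0.022 -0.014]
rot units [-2.1203e+01  1.7000e-02  2.6000e-02]
```

View pics/s8.png

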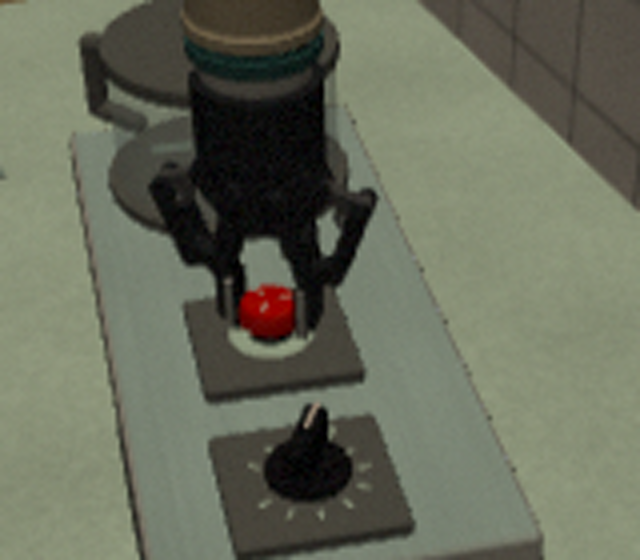

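Request:
{"api": "servo_tool", "payload": {
  "rows": [
    {"dx":0,"dy":0,"dz":0.003,"wx":0,"wy":0,"wz":0,"fingers":1},
    {"dx":0,"dy":0,"dz":0,"wx":1,"wy":0,"wz":0,"fingers":1},
    {"dx":0,"dy":0,"dz":0,"wx":1,"wy":0,"wz":0,"fingers":1},
    {"dx":0,"dy":0,"dz":0,"wx":1,"wy":0,"wz":0,"fingers":1},
    {"dx":0,"dy":0,"dz":0,"wx":1,"wy":0,"wz":0,"fingers":1}
  ]
}}

```text
clock: 12.0
eef_pos: [551.0, 96.8, 116.1]
tool_rot: [-0.807, 1.57, 1.262]
force: [-2.5, 0.4, 3.5]
width: 37.5
```

Request:
{"api": "servo_tool", "payload": {
  "rows": [
    {"dx":0,"dy":0,"dz":0,"wx":1,"wy":0,"wz":0,"fingers":1},
    {"dx":0,"dy":0,"dz":0,"wx":1,"wy":0,"wz":0,"fingers":1},
    {"dx":0,"dy":0,"dz":0,"wx":1,"wy":0,"wz":0,"fingers":1},
    {"dx":0,"dy":0,"dz":0,"wx":0.8,"wy":0,"wz":0,"fingers":1},
    {"dx":0,"dy":0,"dz":0,"wx":0,"wy":0,"wz":0,"fingers":1}
  ]
}}

```text
clock: 12.62
eef_pos: [550.9, 97.0, 116.0]
tool_rot: [0.173, 1.57, 1.848]
force: [-3.1, 2.2, 3.7]
width: 37.7
```

```bash
python3 -c "
from h import *
go([552.3,94.2,113],90)
save('side','s9.png',4,(150,60,160,140))"
```

```text
t 12.62 pos [550.9  97.  116. ] F [-3.1  2.2  3.7] T [0.37 0.66 0.06] w 37.7 q [-0.18  0.66 -0.07  1.88  0.08  0.61  1.38]
x [-0.  0. -1.] z [-0.105  0.994  0.   ] jawang 96.0
shift units (tool) [ 0.0039 -0.0015 -0.0039]
rot units [ 1.003e+00  4.000e-03 -1.000e-03]
rot units [-2.8997e+01  1.0000e-03  6.0000e-03]
```

View pics/s9.png

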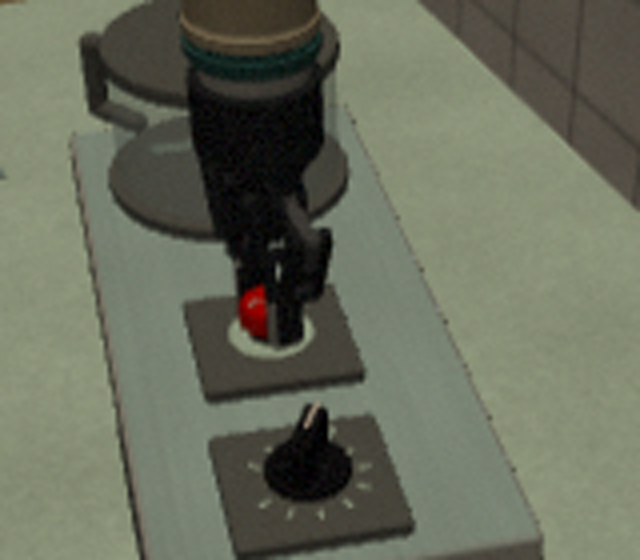

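Request:
{"api": "servo_tool", "payload": {
  "rows": [
    {"dx":0,"dy":0,"dz":0,"wx":0,"wy":0,"wz":0,"fingers":0.1},
    {"dx":0,"dy":0,"dz":0,"wx":0,"wy":0,"wz":0,"fingers":0.1},
    {"dx":0,"dy":0,"dz":0,"wx":0,"wy":0,"wz":0,"fingers":0.1},
    {"dx":-0.04,"dy":0,"dz":0,"wx":0,"wy":0,"wz":0,"fingers":0.1},
    {"dx":-0.07,"dy":0,"dz":0,"wx":0,"wy":0,"wz":0,"fingers":0.1}
  ]
}}

```text
clock: 13.3
eef_pos: [550.0, 95.5, 197.1]
tool_rot: [1.722, 1.566, -2.887]
force: [-0.6, 0.9, -0.1]
width: 76.8
```

Request:
{"api": "servo_tool", "payload": {
  "rows": [
    {"dx":-0.03,"dy":0.06,"dz":0,"wx":0,"wy":0,"wz":0,"fingers":0.1},
    {"dx":0,"dy":0.06,"dz":0,"wx":0,"wy":0,"wz":0,"fingers":0.1},
    {"dx":0,"dy":0.05,"dz":0,"wx":0,"wy":0,"wz":0,"fingers":0.1},
    {"dx":0,"dy":0,"dz":0,"wx":0,"wy":0,"wz":0,"fingers":0.1}
  ]
}}

```text
clock: 13.8
eef_pos: [421.7, 82.3, 220.6]
tool_rot: [1.89, 1.569, -2.718]
force: [0.7, 0.1, 0.7]
width: 76.7
```

```bash
python3 -c "
from h import *
go([552.3,94.2,147],90)
save('top','t10.png',4,(110,140,180,140)); save('side','s10.png',4,(150,60,160,140))"
```

```text
t 13.8 pos [421.7  82.3 220.6] F [0.7 0.1 0.7] T [-0.    0.04  0.01] w 76.7 q [-0.18  0.34 -0.1   2.11  0.05  0.7   1.36]
x [-0.002 -0.001 -1.   ] z [-0.103  0.995 -0.001] jawang 95.9
shift units (tool) [ 0.0978 -0.175  -0.0022]
rot units [ 0.99  -0.007 -0.018]
rot units [-2.901e+01  2.700e-02 -1.100e-02]
```

View pics/s10.png

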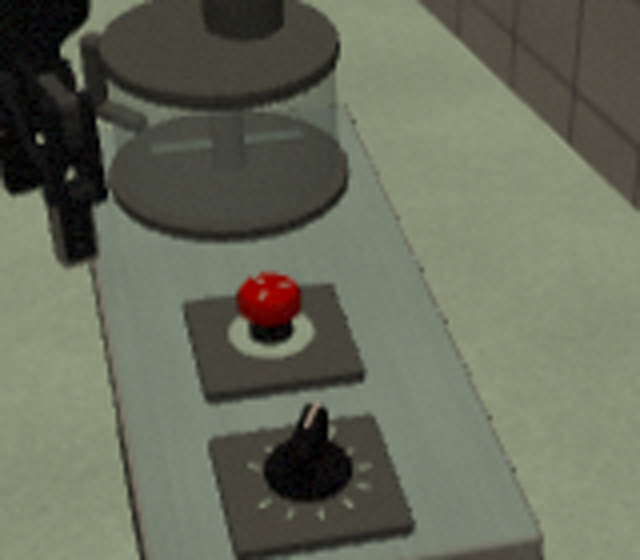

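View pics/t10.png

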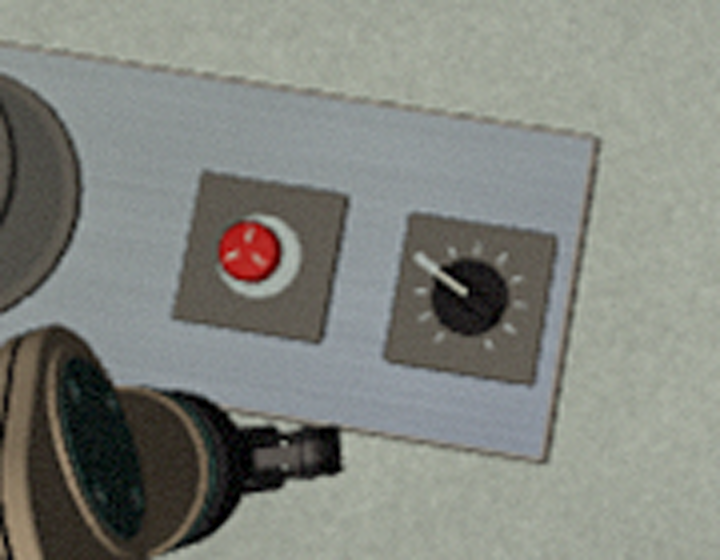

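Request:
{"api": "servo_tool", "payload": {
  "rows": [
    {"dx":0,"dy":0,"dz":0,"wx":0,"wy":0,"wz":0,"fingers":0.1},
    {"dx":0,"dy":0,"dz":0,"wx":0,"wy":0,"wz":0,"fingers":0.1},
    {"dx":0,"dy":0,"dz":0,"wx":0,"wy":0,"wz":0,"fingers":0.1}
  ]
}}

```text
clock: 14.28
eef_pos: [424.7, 83.1, 220.2]
tool_rot: [1.495, 1.571, -3.114]
force: [0.1, 0.7, -0.5]
width: 77.1
```

```bash
python3 -c "
from h import *
print(ctrl.finish_job())"
```

```text
the job is handed in; nothing more can be done
None
```

I carried out all three steps and handed the job in at about 14.3 s. No verdict comes back, so what follows is from my own checks.

- **Stop button pressed:** I pushed it down with the shut fingers until it bottomed, at 137 mm and about 18 N. After I lifted off, the side picture showed it staying down.
- **Speed dial:** I turned it about 53° anticlockwise and let go. In the pictures the pointer lies on the long tick: I measured 52° for the pointer and about 53° for the tick. Single readings of the tick spread from about 52° to 57°, still inside the 11° tolerance.
- **Stop button released:** I gripped the latched head and turned it about 47° (0.82 rad) clockwise, then opened the fingers. In the last pictures it stands as high as at the start and its white lines are back where they were.
- **End state:** The arm stands clear with near-zero force readings. It never went near the mill, the bottle or the steel bowl, though I took no final picture of them.

Two readings disagreed slightly. While gripping, the tool settled 2–4 mm to the +y side of the positions measured from the pictures. The finger width also read about 1.5–2.5 mm less than the true size of the bar and the cap. Neither affected the result.

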